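# Set the console's selector and refit its cover

### The job

Turn the black selector knob on the sloping console three clicks clockwise, counted from where it stands now. Then put the orange cover plate back over the knob, with both its holes over the console's two pins and lying fully home on both shoulders, and let go of it. Do not drop or force the cover on, and leave the red-labelled bottle, the pipette tip box and the tape roll where they are.

Things in the scene. Friction and masses are not known exactly. Their poses are not given: they have to be found in the camera images.
- console: Fixed light-grey wedge-shaped console, 140 x 216 mm at its foot, 75 mm high at its middle. Origin at the centre of its underside on the worktop; its x points from the low front edge to the high back edge, y to the left along it, z up. Its top is the deck. A fixed white cool box, 0.25 m high, stands between console and cover, its nearest edge at x = 0.55, y = 0: pass in front of it.
- deck: The console's flat grey top, 160 (x) x 230 (y) mm, leaning 25 degrees towards the console's front. Origin at the centre of its surface, 75 mm above the worktop; x points up the slope, y level to the left, z square out of the surface. The seated cover has its origin at (0, 0, 40) mm of this frame, its z along the deck's z and its y along the deck's y, either way round.
- pin_left (a point): Centre of the left pin's shoulder: (0, 75, 40) mm in the deck's frame, axes as the deck's. A round aluminium post, 20 mm diameter, stands on the deck (26 mm collar at its foot); its flat top is the shoulder. On it stands a pin of 10 mm diameter, straight for 7 mm, then tapering to a 3 mm tip 14 mm above the shoulder.
- pin_right (a point): Centre of the right pin's shoulder: (0, -75, 40) mm in the deck's frame. Post and pin like the left one.
- selector (a joint): Angle of the black selector knob, rad, 0 at the start, growing clockwise as seen looking onto the deck. A detent every 24 degrees (0.419 rad), in which it comes to rest by itself, six places from 0 to 5 clicks (white dots on the deck); three clicks are 1.257 rad. A click takes about 0.07 N m. Its axis is the deck's z through the deck's origin.
- knob_grip (a point): Point on the knob's axis 31 mm above the deck, 1 mm below the knob's top: a good place for the TCP. The knob is a disc of 46 mm diameter up to 11 mm above the deck and on it an upright grip bar 46 mm long, 16 mm thick, from 11 to 32 mm above the deck. At joint value 0 the bar lies along the deck's x; it turns with the knob.
- cover: Loose orange cover plate, 84 (x) x 190 (y) x 6 mm, about 0.16 kg, lying flat on the worktop with its handle up. Origin at the centre of its underside, z up through the handle. Two through holes of 14 mm diameter at x = 0, y = +75 and -75 mm. In the middle a solid black upright handle, 60 mm along x, 16 mm thick along y, from 6 to 36 mm above the underside.
- red_bottle: Bystander: loose white bottle with a red-banded label, 66 mm diameter, 150 mm tall, behind the console. Origin at the centre of its underside.
- tips: Bystander: loose blue box of yellow pipette tips, 85 x 121 x 78 mm, left of the console. Origin at the centre of its underside.
- tape: Bystander: loose beige tape roll lying flat, 84 mm diameter, 19 mm high, in front of the console to the left. Origin at the centre of its underside.

How it is judged:
On the way, in this order (a step that is already met when the one before it is completed fails the run):
1. the knob stands three clicks clockwise of its start while the cover is still off (value of joint selector between 1.15664 and 1.35664 rad and distance between cover and deck above 0.15 m), for 0.2 s.
2. the cover is on both pins, fully home (x of cover in the frame of deck between -0.004 and 0.004 m and y of cover in the frame of deck between -0.004 and 0.004 m and z of cover in the frame of deck between 0.037 and 0.0425 m and angle between the z axis of cover and the z axis of deck, either way round below 0.04 rad), for 0.2 s.
At the end, for the whole second after the job is handed in: The knob rests in its third click (1.257 rad within 0.1) and the cover lies at rest with both pins through its holes: its origin within 4 mm of the seat across each way, 37 to 42.5 mm above the deck, square to it within 0.04 rad (all of step 2 and value of joint selector between 1.15664 and 1.35664 rad and linear speed of cover below 0.02 m/s); the robot touches nothing.
It fails at once if the bottle is shifted by more than 30 mm (distance of red_bottle from where it was at the start of the episode above 0.03 m).
It fails at once if the pipette tip box is shifted by more than 30 mm (distance of tips from where it was at the start of the episode above 0.03 m).
It fails at once if the tape roll is shifted by more than 30 mm (distance of tape from where it was at the start of the episode above 0.03 m).
It fails at once if the cover is dropped or forced onto the console (over 40 N) (contact force between cover and console above 40 N).
It also fails if it takes over 58 s, if anything falls off the work surface, if the arm or the gripper's body presses on something with over 40 N, if the wrist force passes 120 N, or if a joint passes its speed limit or range.

### The arm

A 6-joint arm with a two-finger parallel gripper is mounted at the origin on a cart in front of the work surface, level with it; the furniture and walls round the work are solid. World frame = base frame: x ahead of the robot, y to its left, z up, the work surface at z = 0. Lengths are in m, angles in rad, forces in N, time in s.
With the tool pointing down it reaches from about 0.3 to 0.875 m from the base axis. Payload 6.4 kg.
Tool frame: the origin (TCP) lies between the finger pads, 19 mm behind the fingertips; this is the grasp point; z points along the fingers, y is the line along which they close (so a half turn about z gives the same grasp; the last joint's range is limited). The gripper opens to 85 mm and grips with 20 to 120 N. Pads are 22 mm wide; open, the fingers measure 114 mm over their backs; the gripper's body (76 mm by 85 mm) begins 54 mm behind the grasp point. The pads swing forward as they close: fully open they stand 13 mm farther back than shut.
Start: joints at [0.983, 0.181, 1.607, -0, 1.354, -0.206], TCP at [0.214, 0.534, 0.25] pointing down, gripper open.
Joint ranges: [-2.99, 2.99], [-0.89, 2.07], [0.3, 2.58], [-1.14, 4.28], [0, 2.63], [-3.12, 3.12]. Speed limits (rad/s): [2.57, 2.57, 3.01, 3.14, 3.14, 3.14].

### API

Orientations are given as a unit quaternion [w, x, y, z].
In Python, from bench import ctrl gives the robot as it stands.
- The arm moves only by the tool send_rows, never from a script. Its arguments are lists of equal length, an entry for each row: "dr": the turn, a rotation vector about the tool's x, y, z in units of 6 degrees (1.0 is 6 degrees), a list of three; "xyz": the shift along the tool's x, y, z in cm, a list of three; "jaw": the opening in per cent of the stroke, from 0 (shut) to 100 (fully open). In form: {"dr": [[wx, wy, wz], ...], "xyz": [[dx, dy, dz], ...], "jaw": [jaw, ...]}. A call has exactly 8 rows; each row is the pose to reach, as a shift and turn from the pose commanded when the call began, along the tool's axes at that moment; what a row does not reach only later rows make up. A row lasts 1/8 s, in which the tool goes at most 62.5 mm and 10.7 degrees, less where a joint would pass 70% of its speed; a pose out of reach is approached as far as the arm can. A call with a gripper value outside its range is refused whole. The fingers move at their own pace and stop on an object; the grip force is fixed at half the most. Time passes only in rows, so rows that repeat a pose let the fingers close, or fill a call up. It gives the time, the measured TCP pose, the force, the opening and the grip force at its end, in the units of the state.
- ctrl.get_obs(): the state, without advancing time (a new reading comes with each control period).
- ctrl.camera(name): name is "side" or "top"; returns the picture (400x640x3 uint8, red, green, blue); there is no depth.
- ctrl.calibration(name): a dict with "camera_matrix" (3x3 intrinsics, pixels), "world_from_camera" (4x4, takes a point from camera to world coordinates). Camera axes: x right, y up, looking along -z (the intrinsics and any distortion apply to the point x, -y, -z); pixel columns grow to the right and rows downward; lengths in m; the calibration is good to about 2 mm. A picture is of the moment at which its call begins. calibration takes no time and is no camera call.
- ctrl.hand_in(): hands the job in; it is judged then, once.
The state is a dict: "time_s": time; "q": joint angles; "dq": joint speeds; "joint_efforts": joint torques, N m; "eef_pos": TCP position; "eef_rot": TCP orientation; "wrist_force": force on the tool from outside, world axes, zero at the start; "torque": the same for the moment, N m; "opening": opening from 0.0 (shut) to 1.0 (fully open); "grasp_force": force on a finger pad.
Only numpy, scipy, OpenCV 4.12 (cv2) and the standard library are available. Lean on these libraries where they do the work, as an engineer would, in place of code of your own. Each camera call takes 0.05 s, during which the arm holds its last target. There are 200 camera calls.

## Working session

There is one attempt and no reset: what is moved stays moved. The work goes in short steps, Python scripts to look and compute and a tool call to move; the robot and the scene stay as the last step left them, time stands still between calls to the robot, and variables do not carry over. Pictures are saved under pics/ and viewed, at most 10 in all, crops included, and the job is handed in when it is done.

Besides the shell and the picture viewer there is one more tool, called after "Request:" by a JSON object that holds its "method" and its "body", one argument or row to a line. send_rows: Moves the arm, as the interface text tells. Its arguments: {"type":"object","properties":{"dr":{"type":"array","items":{"type":"array","items":{"type":"number"}}},"xyz":{"type":"array","items":{"type":"array","items":{"type":"number"}}},"jaw":{"type":"array","items":{"type":"number"}}},"required":["dr","xyz","jaw"]}

```bash
mkdir -p pics; ls
python3 - <<'E'
from bench import ctrl
import cv2,numpy as np
np.set_printoptions(precision=4,suppress=True)
for n in("top","side"):
    cv2.imwrite(f"pics/{n}0.png",ctrl.camera(n)[:,:,::-1])
    c=ctrl.calibration(n);print(n,c)
o=ctrl.get_obs();print(o)
E
```

```text
pics
top {'camera_matrix': array([[386.5689,   0.    , 318.7769],
       [  0.    , 386.5689, 198.5529],
       [  0.    ,   0.    ,   1.    ]]), 'world_from_camera': array([[-0.0152,  0.9985, -0.0529,  0.4661],
       [-0.9999, -0.0149,  0.0044,  0.1858],
       [ 0.0036,  0.053 ,  0.9986,  1.3939],
       [ 0.    ,  0.    ,  0.    ,  1.    ]])}
side {'camera_matrix': array([[487.1809,   0.    , 320.304 ],
       [  0.    , 487.1809, 202.3902],
       [  0.    ,   0.    ,   1.    ]]), 'world_from_camera': array([[ 0.8847, -0.3783,  0.2723,  0.9279],
       [ 0.4659,  0.7337, -0.4946, -0.5175],
       [-0.0127,  0.5644,  0.8254,  1.2631],
       [ 0.    ,  0.    ,  0.    ,  1.    ]])}
{'time_s': 0.1, 'q': array([ 0.9827,  0.1814,  1.6079, -0.    ,  1.3538, -0.2063]), 'dq': array([-0.0002, -0.0001, -0.002 , -0.0008,  0.0015, -0.0002]), 'joint_efforts': array([  0.0009, -44.5876, -35.2242,  -0.0002,   0.004 ,  -0.    ]), 'eef_pos': array([0.214 , 0.5332, 0.2492]), 'eef_rot': array([-0.0003,  0.1898,  0.9818, -0.0007]), 'wrist_force': array([ 0.2337,  0.2021, -0.7786]), 'torque': array([ 0.0251,  0.0275, -0.0052]), 'grasp_force': 0.0, 'opening': 1.003428151853814}
```

View pics/top0.png

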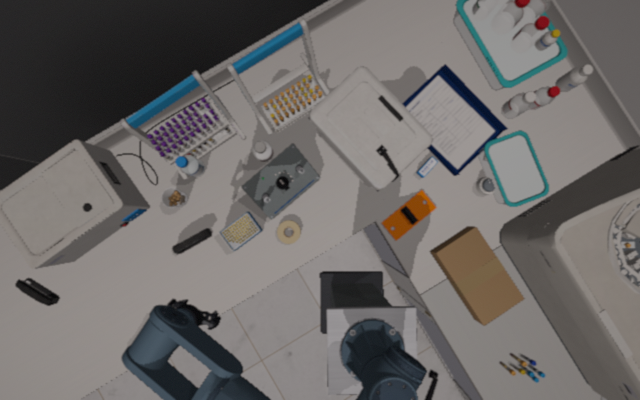

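View pics/side0.png

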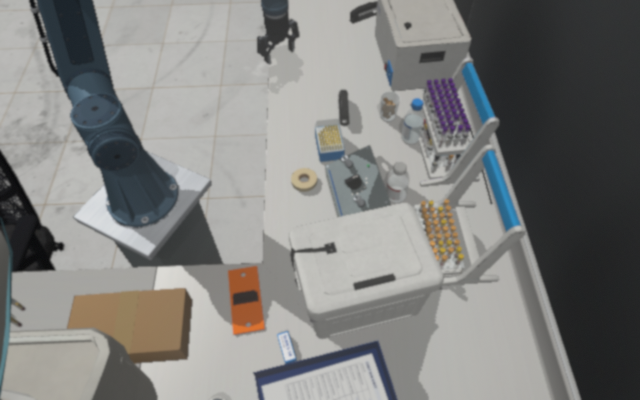

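Top: console about (282,182), knob (283,183), cover (409,215), cool box between. Side: knob (354,183), cover (245,298). Next I'll magnify these.

Run:
```python
import cv2,numpy as np
t=cv2.imread("pics/top0.png");s=cv2.imread("pics/side0.png")
def crop(i,u,v):
    c=cv2.resize(i[v:v+75,u:u+100],None,fx=4,fy=4,interpolation=cv2.INTER_CUBIC)
    c=np.clip(c.astype(float)*1.3,0,255).astype(np.uint8)
    for k in range(0,100,10): cv2.putText(c,str(u+k),(4*k,8),0,.3,(0,0,255));cv2.line(c,(4*k+2,10),(4*k+2,14),(0,0,255))
    for k in range(0,75,10): cv2.putText(c,str(v+k),(0,4*k+6),0,.3,(255,0,0));cv2.line(c,(20,4*k+2),(24,4*k+2),(255,0,0))
    return c
m=np.vstack([np.hstack([crop(t,235,143),crop(t,360,178)]),np.hstack([crop(s,310,140),crop(s,195,262)])])
cv2.imwrite("pics/m.png",m)
```

```text
(no output)
```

View pics/m.png

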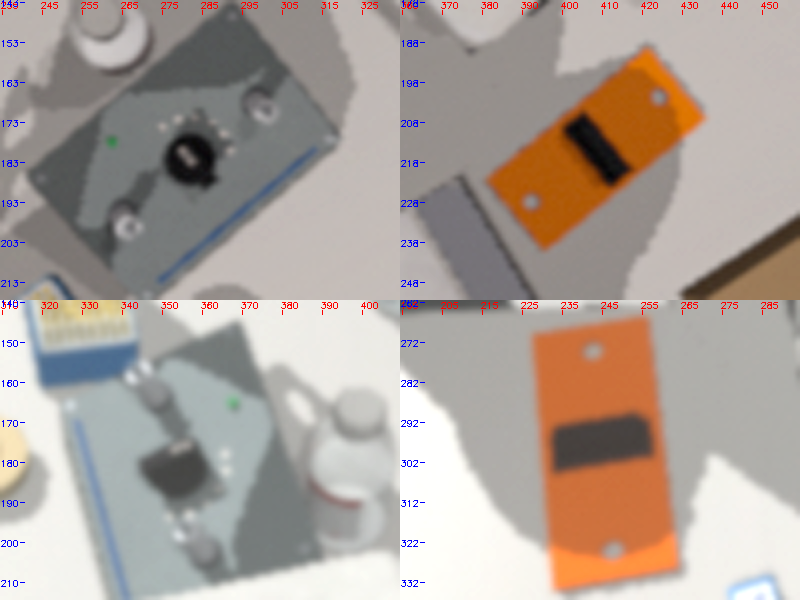

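The mosaic shows deck corners, both posts, the knob and the cover's holes clearly. Next I'll fit the poses.

```bash
cat > h.py <<'E'
import numpy as np,cv2
from scipy.optimize import least_squares
from scipy.spatial.transform import Rotation as R
from bench import ctrl
np.set_printoptions(precision=4,suppress=True)
CAL={n:ctrl.calibration(n) for n in("top","side")}
def proj(n,P):
    c=CAL[n];T=np.linalg.inv(c["world_from_camera"]);p=np.atleast_2d(P)@T[:3,:3].T+T[:3,3]
    p=p*[1,-1,-1];q=p@c["camera_matrix"].T;return q[:,:2]/q[:,2:]
def ray(n,uv,z):
    c=CAL[n];K=c["camera_matrix"];uv=np.atleast_2d(uv).astype(float)
    d=np.c_[uv,np.ones(len(uv))]@np.linalg.inv(K).T*[1,-1,-1]@c["world_from_camera"][:3,:3].T
    o=c["world_from_camera"][:3,3];return o+d*((z-o[2])/d[:,2])[:,None]
def deck(x,y,a):
    Rd=R.from_euler("z",a)*R.from_euler("y",-25,degrees=True)
    return Rd,np.array([x,y,.075])
E
python3 - <<'E'
from h import *
I={n:cv2.imread(f"pics/{n}0.png") for n in CAL}
roi={"top":(375,180,445,248),"side":(220,260,275,340)}
for n in CAL:
    u0,v0,u1,v1=roi[n];hsv=cv2.cvtColor(I[n][v0:v1,u0:u1],cv2.COLOR_BGR2HSV)
    m=((hsv[...,0]<22)&(hsv[...,1]>140)).astype(np.uint8)
    k=cv2.connectedComponentsWithStats(m);b=1+np.argmax(k[2][1:,4]);m=(k[1]==b).astype(np.uint8)
    cs=max(cv2.findContours(m,cv2.RETR_EXTERNAL,cv2.CHAIN_APPROX_NONE)[0],key=cv2.contourArea)[:,0]+[u0,v0]
    P=ray(n,cs,.006)[:,:2]*1000
    r=cv2.minAreaRect(P.astype(np.float32));print(n,"rect",r)
g={"top":[[131,202],[259,97],[197,150]],"side":[[193,52],[213,250],[202,142]]};off={"top":(360,178),"side":(195,262)}
for n in g:
    p=np.array(g[n])/4-.375+off[n];P=ray(n,p[:2],.004);Pk=ray(n,p[2],.036)
    print(n,"holes",P[:,:2],"mid",P.mean(0)[:2],"d",np.linalg.norm(P[0]-P[1]),"yaw y-axis",np.degrees(np.arctan2(*(P[0]-P[1])[1::-1])),"handle",Pk)
# console
D=np.array([[.08,.115,0],[.08,-.115,0],[-.08,-.115,0],[-.08,.115,0],[0,.075,.047],[0,-.075,.047],[0,0,.032]])
O={"top":np.array([[27,178],[235,3],[338,138],[143,297],[127,226],[262,106],[185,156]])/4-.375+(235,143),
   "side":np.array([[240,20],[322,254],[128,302],[62,96],[140,72],[184,220],[182,148]])/4-.375+(310,140)}
def res(p,ns):
    Rd,t=deck(*p);return np.concatenate([(proj(n,Rd.apply(D)+t)-O[n]).ravel() for n in ns])
for ns in(["top"],["side"],["top","side"]):
    s=least_squares(res,[.55,.28,.66],args=(ns,),loss="soft_l1");print(ns,s.x,np.degrees(s.x[2]));print(res(s.x,ns).reshape(-1,7,2).round(1).tolist())
E
```

```text
top rect ((476.5591735839844, -141.4794921875), (81.6879653930664, 188.1991424560547), 38.155555725097656)
side rect ((479.16766357421875, -143.65853881835938), (80.78539276123047, 187.7054901123047), 38.03935241699219)
top holes [[ 0.4296 -0.0829]
 [ 0.5221 -0.2006]] mid [ 0.4758 -0.1418] d 0.14974168682980118 yaw y-axis 128.16606064528835 handle [[ 0.4751 -0.1359  0.036 ]]
side holes [[ 0.4326 -0.0848]
 [ 0.5241 -0.2016]] mid [ 0.4784 -0.1432] d 0.1484489284215027 yaw y-axis 128.07533954868364 handle [[ 0.487  -0.1493  0.036 ]]
['top'] [0.5979 0.3087 0.6918] 39.63811879389727
[[[-1.9, -1.2], [-1.2, -1.8], [1.0, -0.6], [-0.3, 2.2], [-0.2, -0.1], [0.7, 0.6], [1.8, 1.7]]]
['side'] [0.5978 0.31   0.6778] 38.83478411306518
[[[1.0, -1.6], [0.5, -0.6], [-1.0, 8.5], [0.1, 0.4], [0.0, -2.1], [0.5, 0.3], [-3.0, 0.5]]]
['top', 'side'] [0.598  0.3092 0.6839] 39.18279904837881
[[[-2.1, -1.6], [-1.1, -1.8], [0.9, -0.4], [-0.8, 2.0], [-0.5, -0.2], [0.6, 0.7], [1.6, 1.6]], [[0.7, -1.4], [0.7, -0.5], [-0.8, 8.8], [-0.1, 0.7], [-0.2, -1.8], [0.6, 0.5], [-3.1, 0.7]]]
```

```bash
cat > ov.py <<'E'
from h import *
def circ(r,z,c=(0,0)):
    a=np.linspace(0,2*np.pi,40);return np.c_[c[0]+r*np.cos(a),c[1]+r*np.sin(a),z+0*a]
def overlay(I,p,rois,S,bar=0):
    Rd,t=deck(*p);out=[]
    cur=[(circ(.010,.04,(0,s*.075)),(0,255,255)) for s in(1,-1)]+[(circ(.013,0,(0,s*.075)),(0,255,0)) for s in(1,-1)]
    cur+=[(circ(.0015,.054,(0,s*.075)),(0,0,255)) for s in(1,-1)]+[(circ(.023,.011),(255,0,255))]
    b=np.array([[.023,.008,.032],[.023,-.008,.032],[-.023,-.008,.032],[-.023,.008,.032],[.023,.008,.032]])
    cur+=[(R.from_euler("z",-bar).apply(b),(255,255,0))]
    cur+=[(np.array([[.08,.115,0],[.08,-.115,0],[-.08,-.115,0],[-.08,.115,0],[.08,.115,0]]),(255,128,0))]
    for n,(u0,v0,u1,v1) in rois.items():
        c=cv2.resize(I[n][v0:v1,u0:u1],None,fx=S,fy=S,interpolation=cv2.INTER_CUBIC)
        for q,col in cur:
            uv=(proj(n,Rd.apply(q)+t)-(u0,v0)+.5)*S
            cv2.polylines(c,[np.round(uv*16).astype(np.int32)],False,col,1,cv2.LINE_AA,4)
        out.append(c)
    return np.hstack(out)
E
python3 - <<'E'
from ov import *
I={n:cv2.imread(f"pics/{n}0.png") for n in CAL}
cv2.imwrite("pics/ov.png",overlay(I,(.598,.309,.684),{"top":(250,150,316,220),"side":(336,145,370,215)},8))
E
```

```text
(no output)
```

View pics/ov.png

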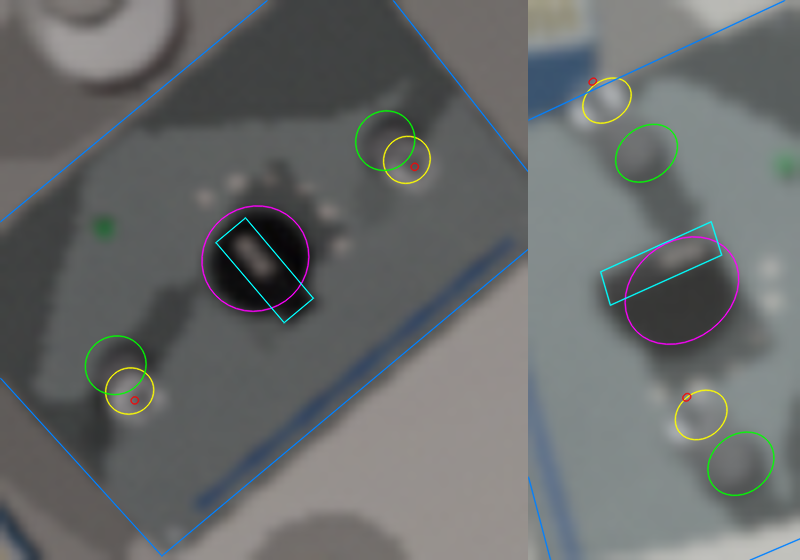

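Model sits slightly up-left of the seen posts (top tips seen about (267,200.3),(301.3,172)); refit with shoulder picks.

Run:
```python
from ov import *
I={n:cv2.imread(f"pics/{n}0.png") for n in CAL}
D=np.array([[0,.075,.042],[0,-.075,.042]])
O={"top":np.array([[137,402],[412,176]])/8-.5+(250,150),"side":np.array([[590-528,108],[680-528,420]])/8-.5+(336,145)}
def res(p,ns):
    Rd,t=deck(*p);return np.concatenate([(proj(n,Rd.apply(D)+t)-O[n]).ravel() for n in ns])
for ns in(["top"],["side"],["top","side"]):
    s=least_squares(res,[.55,.28,.66],args=(ns,));print(ns,s.x,np.degrees(s.x[2]),s.fun.round(1))
I={n:np.clip((I[n].astype(float)-40)*1.7,0,255).astype(np.uint8) for n in I}
cv2.imwrite("pics/ov2.png",overlay(I,s.x,{"top":(250,150,316,220),"side":(336,145,370,215)},8))
```

```text
['top'] [0.5927 0.3066 0.6766] 38.76822586183654 [-0.3  0.2  0.3 -0.2]
['side'] [0.5945 0.3022 0.6772] 38.80147697743722 [-0.  -0.3  0.   0.2]
['top', 'side'] [0.5935 0.3046 0.6768] 38.77554992023778 [ 0.3 -0.   0.8 -0.5  0.  -0.9  0.1 -0.5]
```

View pics/ov2.png

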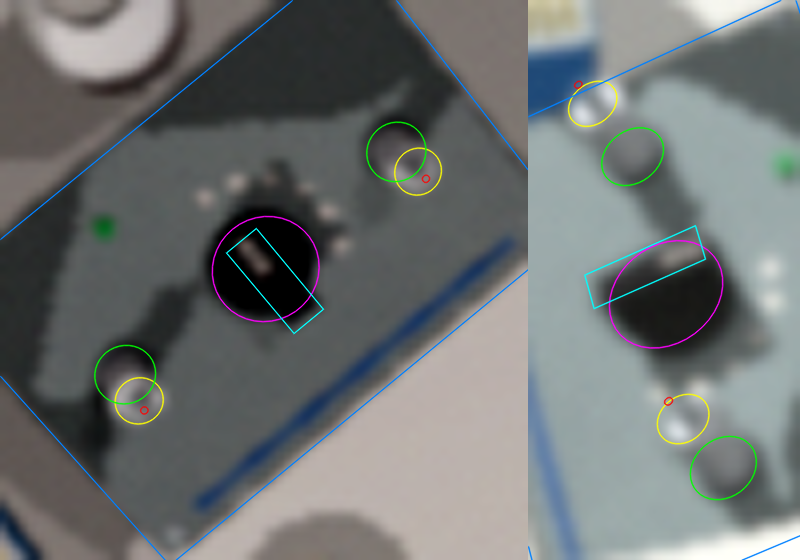

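```bash
cat >> h.py <<'E'
P=(.595,.3055,.677)
def rel(Rt,pt,R0=None,p0=None):
    o=ctrl.get_obs();R0=R0 or R.from_quat(o["eef_rot"],scalar_first=True);p0=o["eef_pos"] if p0 is None else p0
    return (R0.inv()*Rt).as_rotvec()/np.radians(6),R0.inv().apply(pt-p0)*100
def deckpose(x,y,z,phi=0,p=P):   # tool z into deck, tool y along deck y, turned phi deg about tool z
    Rd,t=deck(*p);return Rd*R.from_euler("x",180,degrees=True)*R.from_euler("z",180+phi,degrees=True),Rd.apply([x,y,z])+t
def indeck(p=P):
    o=ctrl.get_obs();Rd,t=deck(*p);return Rd.inv().apply(o["eef_pos"]-t)*1000,Rd.inv().apply(o["wrist_force"]),Rd.inv().apply(o["torque"])
E
python3 - <<'E'
from h import *
Rt,pt=deckpose(0,0,.12);print(Rt.as_matrix(),pt,deck(*P)[0].as_matrix())
print(rel(Rt,pt))
E
```

```text
[[-0.7064 -0.6265  0.3294]
 [-0.5678  0.7795  0.2648]
 [-0.4226 -0.     -0.9063]] [0.5555 0.2737 0.1838] [[ 0.7064 -0.6265 -0.3294]
 [ 0.5678  0.7795 -0.2648]
 [ 0.4226  0.      0.9063]]
(array([-2.2162, -3.7782, -9.9417]), array([-41.3621, -11.3433,   6.5473]))
```

Request:
{"method": "send_rows", "body": {
  "dr": [
    [-0.28, -0.47, -1.24],
    [-0.56, -0.95, -2.5],
    [-0.84, -1.42, -3.7],
    [-1.1, -1.9, -5.0],
    [-1.4, -2.36, -6.2],
    [-1.67, -2.84, -7.5],
    [-1.95, -3.3, -8.7],
    [-2.22, -3.78, -9.94]
  ],
  "xyz": [
    [-5, -1.4, 0],
    [-10.3, -2.8, 0],
    [-15.5, -4.2, 1],
    [-20.7, -5.7, 2],
    [-25.9, -7.1, 3.2],
    [-31, -8.5, 4.5],
    [-36.2, -9.9, 5.6],
    [-41.4, -11.3, 6.5]
  ],
  "jaw": [100, 100, 100, 100, 100, 100, 100, 100]
}}

```text
time_s: 1.1
eef_pos: [0.5418, 0.2858, 0.1872]
eef_rot: [0.196, -0.307, 0.929, 0.072]
wrist_force: [-0.0, 0.2, -0.8]
opening: 0.998
grasp_force: 0.0
```

Run:
```python
from h import *
print(ctrl.get_obs()["q"],indeck());print(rel(*deckpose(0,0,.12)));print(rel(*deckpose(0,0,.033)))
```

```text
[ 0.1984  0.0998  1.8917  0.2642  0.7886 -2.1627] (array([ -1.3032,  17.9764, 124.3995]), array([-0.2001,  0.1985, -0.782 ]), array([ 0.0243,  0.2181, -0.0049]))
(array([-0.0319, -0.1514, -0.3681]), array([-0.2065, -1.7897,  0.4433]))
(array([-0.0319, -0.1514, -0.3681]), array([-0.3438, -1.7579,  9.1421]))
```

Request:
{"method": "send_rows", "body": {
  "dr": [
    [0, 0, 0],
    [0, 0, 0],
    [0, 0, 0],
    [0, 0, 0],
    [0, 0, 0],
    [0, 0, 0],
    [0, 0, 0],
    [0, 0, 0]
  ],
  "xyz": [
    [0, 0, 0],
    [0, 0, 0],
    [0, 0, 0],
    [0, 0, 0],
    [0, 0, 0],
    [0, 0, 0],
    [0, 0, 0],
    [0, 0, 0]
  ],
  "jaw": [100, 100, 100, 100, 100, 100, 100, 100]
}}

```text
time_s: 2.1
eef_pos: [0.5411, 0.2871, 0.1879]
eef_rot: [0.196, -0.305, 0.929, 0.072]
wrist_force: [1.4, 0.0, 0.2]
opening: 0.999
grasp_force: 0.0
```

Run:
```python
from h import *
from ov import overlay
print(ctrl.get_obs()["q"],indeck());print(rel(*deckpose(0,0,.12)));print(rel(*deckpose(0,0,.033)))
I={n:ctrl.camera(n)[:,:,::-1].copy() for n in CAL}
for n in I: cv2.imwrite(f"pics/{n}1.png",I[n])
cv2.imwrite("pics/ov3.png",overlay(I,P,{"top":(250,150,316,220),"side":(336,145,370,215)},8))
```

```text
[ 0.2019  0.0989  1.8908  0.2608  0.79   -2.1535] (array([ -0.7526,  19.434 , 124.9401]), array([ 1.0733, -0.8538, -0.2758]), array([-0.0026,  0.2259, -0.031 ]))
(array([-0.0371, -0.1595, -0.3994]), array([-0.1647, -1.9364,  0.4996]))
(array([-0.0371, -0.1595, -0.3994]), array([-0.3093, -1.8996,  9.1983]))
```

View pics/ov3.png

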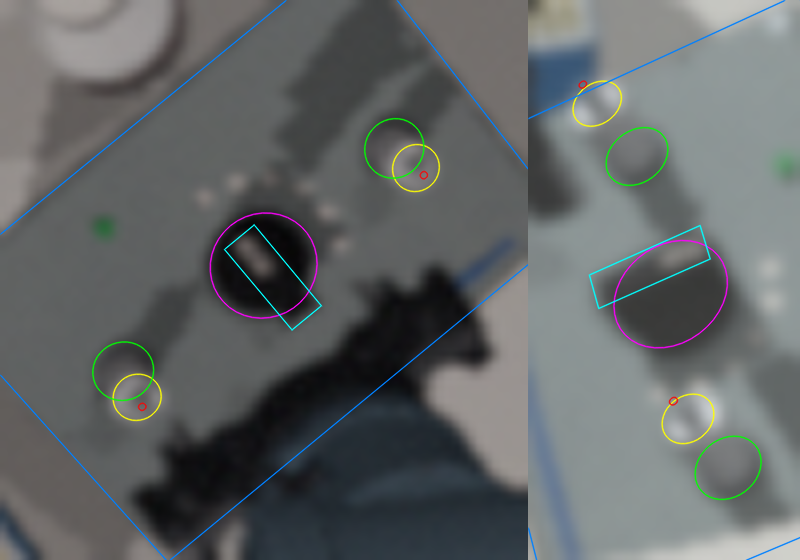

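Request:
{"method": "send_rows", "body": {
  "dr": [
    [-0.04, -0.16, -0.4],
    [-0.04, -0.16, -0.4],
    [-0.04, -0.16, -0.4],
    [-0.04, -0.16, -0.4],
    [-0.04, -0.16, -0.4],
    [-0.04, -0.16, -0.4],
    [-0.04, -0.16, -0.4],
    [-0.04, -0.16, -0.4]
  ],
  "xyz": [
    [-0.2, -1, 0.5],
    [-0.2, -1.9, 1],
    [-0.2, -1.9, 3],
    [-0.25, -1.9, 5],
    [-0.3, -1.9, 7],
    [-0.3, -1.9, 8.5],
    [-0.3, -1.9, 9.2],
    [-0.3, -1.9, 9.2]
  ],
  "jaw": [100, 100, 100, 100, 100, 100, 100, 100]
}}

```text
time_s: 3.2
eef_pos: [0.5839, 0.2967, 0.1044]
eef_rot: [0.204, -0.324, 0.921, 0.072]
wrist_force: [-0.1, 0.4, 0.4]
opening: 0.999
grasp_force: 0.0
```

Request:
{"method": "send_rows", "body": {
  "dr": [
    [0, 0, 0],
    [0, 0, 0],
    [0, 0, 0],
    [0, 0, 0],
    [0, 0, 0],
    [0, 0, 0],
    [0, 0, 0],
    [0, 0, 0]
  ],
  "xyz": [
    [0, 0, 0],
    [0, 0, 0],
    [0, 0, 0],
    [0, 0, 0],
    [0, 0, 0],
    [0, 0, 0],
    [0, 0, 0],
    [0, 0, 0]
  ],
  "jaw": [60, 40, 20, 0, 0, 0, 0, 0]
}}

```text
time_s: 4.2
eef_pos: [0.5844, 0.2962, 0.1055]
eef_rot: [0.204, -0.324, 0.921, 0.072]
wrist_force: [-2.2, -4.3, 5.3]
opening: 0.168
grasp_force: 59.9
```

Run:
```python
from h import *
print(ctrl.get_obs()["q"],indeck());print(rel(*deckpose(0,0,.033)))
```

```text
[ 0.1967  0.3117  1.8379  0.3388  0.6269 -2.2903] (array([ 0.108 , -0.5726, 33.5678]), array([-1.7951, -1.9377,  6.6512]), array([-0.1149,  0.5928,  0.0443]))
(array([-0.0049,  0.0035,  0.0043]), array([0.0108, 0.0573, 0.0567]))
```

Request:
{"method": "send_rows", "body": {
  "dr": [
    [0, 0, 1],
    [0, 0, 2],
    [0, 0, 3],
    [0, 0, 4],
    [0, 0, 5],
    [0, 0, 6],
    [0, 0, 6],
    [0, 0, 6]
  ],
  "xyz": [
    [0, 0, 0],
    [0, 0, 0],
    [0, 0, 0],
    [0, 0, 0],
    [0, 0, 0],
    [0, 0, 0],
    [0, 0, 0],
    [0, 0, 0]
  ],
  "jaw": [0, 0, 0, 0, 0, 0, 0, 0]
}}

```text
time_s: 5.2
eef_pos: [0.584, 0.2971, 0.1056]
eef_rot: [0.172, -0.025, 0.976, 0.132]
wrist_force: [-4.0, -0.2, 6.3]
opening: 0.168
grasp_force: 60.0
```

Run:
```python
from h import *
print(ctrl.get_obs()["q"],indeck());print(rel(*deckpose(0,0,.033,72)),rel(*deckpose(0,0,.033,36)))
```

```text
[ 0.1977  0.3116  1.8377  0.3401  0.6273 -1.663 ] (array([ 0.4192,  0.2968, 33.5849]), array([-0.3051,  2.3191,  7.053 ]), array([ 0.5086,  0.2784, -0.0073]))
(array([ 0.0096, -0.0011,  6.0135]), array([ 0.0165, -0.0487,  0.0584])) (array([0.0093, 0.0019, 0.0135]), array([ 0.0165, -0.0487,  0.0584]))
```

Request:
{"method": "send_rows", "body": {
  "dr": [
    [0, 0, 1],
    [0, 0, 2],
    [0, 0, 3],
    [0, 0, 4],
    [0, 0, 5],
    [0, 0, 6.1],
    [0, 0, 6.1],
    [0, 0, 6.1]
  ],
  "xyz": [
    [0, 0, 0],
    [0, 0, 0],
    [0, 0, 0],
    [0, 0, 0],
    [0, 0, 0],
    [0, 0, 0],
    [0, 0, 0],
    [0, 0, 0]
  ],
  "jaw": [0, 0, 0, 0, 0, 0, 0, 0]
}}

```text
time_s: 6.2
eef_pos: [0.5843, 0.2979, 0.106]
eef_rot: [0.122, 0.283, 0.934, 0.18]
wrist_force: [-2.6, 5.1, 4.6]
opening: 0.174
grasp_force: 59.6
```

Run:
```python
from h import *
print(ctrl.get_obs()["q"],indeck());print(rel(*deckpose(0,0,.033,72)))
```

```text
[ 0.1987  0.3117  1.837   0.3414  0.627  -1.0243] (array([ 1.2219,  0.8209, 33.6278]), array([3.0061, 5.5651, 3.6362]), array([ 0.9634, -0.3749,  0.0807]))
(array([ 0.0219, -0.0045, -0.0857]), array([-0.0416, -0.1414,  0.0624]))
```

Request:
{"method": "send_rows", "body": {
  "dr": [
    [0, 0, 0],
    [0, 0, 0],
    [0, 0, 0],
    [0, 0, 0],
    [0, 0, 0],
    [0, 0, 0],
    [0, 0, 0],
    [0, 0, 0]
  ],
  "xyz": [
    [0, 0, 0],
    [0, 0, 0],
    [0, 0, 0],
    [0, 0, -2],
    [0, 0, -5],
    [0, 0, -8],
    [0, 0, -11],
    [0, 0, -14]
  ],
  "jaw": [60, 100, 100, 100, 100, 100, 100, 100]
}}

```text
time_s: 7.2
eef_pos: [0.5376, 0.2592, 0.2325]
eef_rot: [0.122, 0.284, 0.934, 0.179]
wrist_force: [0.2, 0.1, 0.3]
opening: 1.001
grasp_force: 0.0
```

```bash
sed -i 's/^P=.*/P=(.5968,.3061,.677)/' h.py
cat >> h.py <<'E'
def coverpose(x,y,z,a=128.1):
    return R.from_euler("z",a-90,degrees=True)*R.from_euler("y",180,degrees=True),np.array([x,y,z])
E
python3 - <<'E'
from h import *
print(ray("top",[[385,190],[313,118],[432,138]],.25))
print(coverpose(0,0,0)[0].as_matrix())
print(rel(*coverpose(.40,.02,.24)));print(rel(*coverpose(.477,-.1425,.12)))
E
```

```text
[[ 0.5492 -0.0163  0.25  ]
 [ 0.7687  0.1943  0.25  ]
 [ 0.703  -0.1607  0.25  ]]
[[-0.7869 -0.617   0.    ]
 [-0.617   0.7869  0.    ]
 [-0.      0.     -1.    ]]
(array([  2.6557,   3.5688, -11.7831]), array([ -2.689 , -24.9253, -11.5433]))
(array([  2.6557,   3.5688, -11.7831]), array([-16.7296, -38.6089,  -2.4344]))
```

Request:
{"method": "send_rows", "body": {
  "dr": [
    [0.3, 0.4, -1.3],
    [0.6, 0.8, -2.6],
    [0.9, 1.2, -4],
    [1.2, 1.6, -5.3],
    [1.6, 2.1, -7],
    [2, 2.7, -8.8],
    [2.3, 3.1, -10.4],
    [2.66, 3.57, -11.78]
  ],
  "xyz": [
    [-0.5, -5, -2.3],
    [-1, -10, -4.6],
    [-1.6, -15, -7],
    [-2.2, -20, -9.3],
    [-2.7, -24.9, -11.5],
    [-4.5, -27, -11],
    [-7, -30, -9.5],
    [-10, -33, -8]
  ],
  "jaw": [100, 100, 100, 100, 100, 100, 100, 100]
}}

```text
time_s: 8.2
eef_pos: [0.4324, -0.0761, 0.1835]
eef_rot: [-0.0, -0.329, 0.944, -0.001]
wrist_force: [0.6, 0.2, 0.6]
opening: 0.996
grasp_force: 0.0
```

Run:
```python
from h import *
print(ctrl.get_obs()["eef_pos"],ctrl.get_obs()["q"])
for z in(.12,.028):print(rel(*coverpose(.4772,-.1425,z)))
```

```text
[ 0.4324 -0.0761  0.1835] [-0.4444 -0.0576  2.0016 -0.0023  1.1963 -2.6842]
(array([-0.0203, -0.0124,  0.0468]), array([ 0.6002, -7.9755,  6.3659]))
(array([-0.0203, -0.0124,  0.0468]), array([ 0.5881, -7.956 , 15.5659]))
```

Request:
{"method": "send_rows", "body": {
  "dr": [
    [0, 0, 0.05],
    [0, 0, 0.05],
    [0, 0, 0.05],
    [0, 0, 0.05],
    [0, 0, 0.05],
    [0, 0, 0.05],
    [0, 0, 0.05],
    [0, 0, 0.05]
  ],
  "xyz": [
    [0.2, -3, 2],
    [0.4, -6, 4],
    [0.6, -7.95, 6],
    [0.6, -7.95, 8],
    [0.6, -7.95, 10],
    [0.6, -7.95, 12],
    [0.6, -7.95, 13],
    [0.6, -7.95, 13]
  ],
  "jaw": [100, 100, 100, 100, 100, 100, 100, 100]
}}

```text
time_s: 9.2
eef_pos: [0.4758, -0.1408, 0.0532]
eef_rot: [-0.001, -0.324, 0.946, 0.0]
wrist_force: [1.1, 1.2, -0.0]
opening: 1.001
grasp_force: 0.0
```

Run:
```python
from h import *
print(ctrl.get_obs()["eef_pos"],ctrl.get_obs()["q"])
print(rel(*coverpose(.4772,-.1425,.028)))
I={n:ctrl.camera(n)[:,:,::-1].copy() for n in CAL}
for n in I: cv2.imwrite(f"pics/{n}2.png",I[n])
a=[cv2.resize(I[n][v:v+100,u:u+100],None,fx=4,fy=4,interpolation=cv2.INTER_CUBIC) for n,u,v in(("top",360,170),("side",195,250))]
b=[cv2.resize(I[n][v:v+50,u:u+100],None,fx=4,fy=4,interpolation=cv2.INTER_CUBIC) for n,u,v in(("top",235,158),("side",310,150))]
cv2.imwrite("pics/m2.png",np.vstack([np.hstack(a),np.hstack(b)]))
```

```text
[ 0.4758 -0.1408  0.0532] [-0.5272  0.2897  1.9325 -0.0003  0.9209 -2.7574]
(array([ 0.0121, -0.0071, -0.0523]), array([-0.0063, -0.2213,  2.5221]))
```

View pics/m2.png

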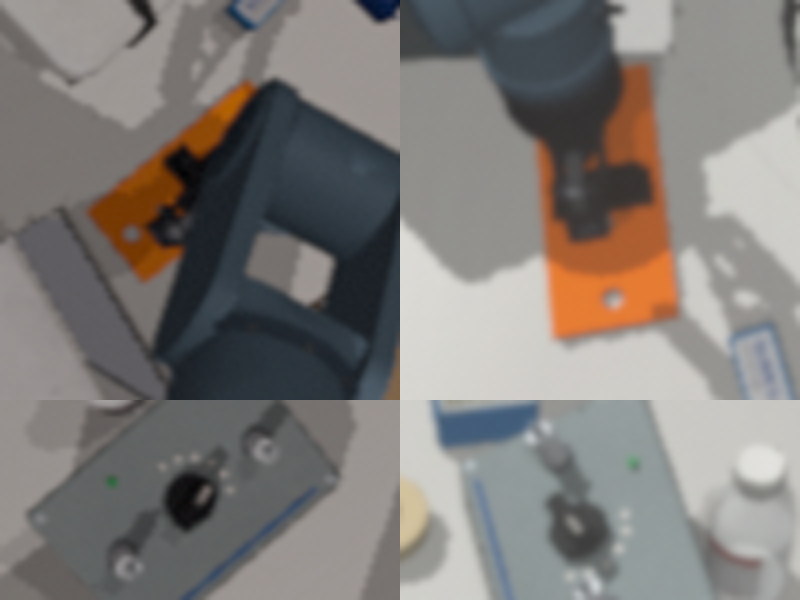

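Knob's bar in the top picture now points up-right (about 72° clockwise of before); the gripper straddles the handle. Descend and grasp.

Request:
{"method": "send_rows", "body": {
  "dr": [
    [0, 0, -0.05],
    [0, 0, -0.05],
    [0, 0, -0.05],
    [0, 0, -0.05],
    [0, 0, -0.05],
    [0, 0, -0.05],
    [0, 0, -0.05],
    [0, 0, -0.05]
  ],
  "xyz": [
    [0, -0.1, 1],
    [0, -0.2, 2],
    [0, -0.2, 2.5],
    [0, -0.2, 2.5],
    [0, -0.2, 2.5],
    [0, -0.2, 2.5],
    [0, -0.2, 2.5],
    [0, -0.2, 2.5]
  ],
  "jaw": [100, 100, 70, 40, 0, 0, 0, 0]
}}

```text
time_s: 10.3
eef_pos: [0.4779, -0.1427, 0.0292]
eef_rot: [0.0, -0.326, 0.945, -0.0]
wrist_force: [0.4, 0.6, 3.4]
opening: 0.175
grasp_force: 59.6
```

Request:
{"method": "send_rows", "body": {
  "dr": [
    [0, 0, 0],
    [0, 0, 0],
    [0, 0, 0],
    [0, 0, 0],
    [0, 0, 0],
    [0, 0, 0],
    [0, 0, 0],
    [0, 0, 0]
  ],
  "xyz": [
    [0, 0, 0],
    [0, 0, 0],
    [0, 0, 0],
    [0, 0, 0],
    [0, 0, -1],
    [0, 0, -2.5],
    [0, 0, -4],
    [0, 0, -5]
  ],
  "jaw": [0, 0, 0, 0, 0, 0, 0, 0]
}}

```text
time_s: 11.3
eef_pos: [0.478, -0.1428, 0.0803]
eef_rot: [0.0, -0.326, 0.945, -0.001]
wrist_force: [-0.1, 0.0, -1.3]
opening: 0.175
grasp_force: 58.9
```

Run:
```python
from h import *
print(ctrl.get_obs()["eef_pos"],ctrl.get_obs()["q"],ctrl.get_obs()["torque"])
print("lift",rel(*coverpose(.38,.0,.20)));print("deck",rel(*deckpose(0,0,.18)))
print("lift-deck",rel(*deckpose(0,0,.18),*coverpose(.38,.0,.20)))
```

```text
[ 0.478  -0.1428  0.0803] [-0.5286  0.2426  1.9208 -0.0002  0.9765 -2.7641] [-0.044   0.0037 -0.0414]
lift (array([-0.0157,  0.0043, -0.0014]), array([ -1.1023,  17.2687, -11.9989]))
deck (array([-0.0408, -4.1624, -0.111 ]), array([-29.4441,  27.8857, -15.8172]))
lift-deck (array([-0.0251, -4.1666, -0.113 ]), array([-28.3416,  10.6192,  -3.8135]))
```

Request:
{"method": "send_rows", "body": {
  "dr": [
    [0, 0, 0],
    [0, 0, 0],
    [0, 0, 0],
    [0, 0, 0],
    [0, 0, 0],
    [0, -0.8, 0],
    [0, -1.6, 0],
    [0, -2.4, 0]
  ],
  "xyz": [
    [0, 3, -3],
    [-0.4, 7, -6],
    [-0.7, 11, -9],
    [-1, 14.5, -11],
    [-1.1, 17.3, -12],
    [-5, 19, -12.7],
    [-9, 21, -13.2],
    [-13, 22, -13.7]
  ],
  "jaw": [0, 0, 0, 0, 0, 0, 0, 0]
}}

```text
time_s: 12.3
eef_pos: [0.4443, 0.1123, 0.2166]
eef_rot: [0.12, -0.324, 0.937, 0.041]
wrist_force: [0.1, -0.2, -2.2]
opening: 0.168
grasp_force: 59.0
```

Run:
```python
from h import *
print(ctrl.get_obs()["eef_pos"],ctrl.get_obs()["q"],ctrl.get_obs()["opening"])
print("deck",rel(*deckpose(0,0,.16)))
```

```text
[0.4443 0.1123 0.2166] [-0.1372 -0.2158  2.0878  0.2043  1.099  -2.4512] 0.16789321356286518
deck (array([-0.0423, -1.7363, -0.1006]), array([-16.7303,   5.7451,   3.9994]))
```

Request:
{"method": "send_rows", "body": {
  "dr": [
    [0, -0.35, 0],
    [0, -0.7, 0],
    [0, -1.05, -0.1],
    [0, -1.4, -0.1],
    [-0.04, -1.74, -0.1],
    [-0.04, -1.74, -0.1],
    [-0.04, -1.74, -0.1],
    [-0.04, -1.74, -0.1]
  ],
  "xyz": [
    [-3.5, 1.2, 0.8],
    [-7, 2.4, 1.6],
    [-10, 3.6, 2.4],
    [-13.5, 4.8, 3.2],
    [-16.7, 5.75, 4],
    [-16.7, 5.75, 4],
    [-16.7, 5.75, 4],
    [-16.7, 5.75, 4]
  ],
  "jaw": [0, 0, 0, 0, 0, 0, 0, 0]
}}

```text
time_s: 13.3
eef_pos: [0.5434, 0.2614, 0.2186]
eef_rot: [0.203, -0.324, 0.921, 0.071]
wrist_force: [-0.5, 0.2, -1.3]
opening: 0.177
grasp_force: 59.0
```

Run:
```python
from h import *
print(ctrl.get_obs()["eef_pos"],ctrl.get_obs()["q"],ctrl.get_obs()["opening"],indeck())
print("deck",rel(*deckpose(0,0,.11)))
```

```text
[0.5434 0.2614 0.2186] [ 0.1419  0.0333  1.8953  0.2871  0.8551 -2.2544] 0.17677332246081473 (array([ -2.4076,  -1.4024, 159.519 ]), array([-0.8   ,  0.4919, -1.1154]), array([-0.0336,  0.3156, -0.0423]))
deck (array([-0.0029, -0.0326, -0.0131]), array([-0.2575,  0.1421,  4.951 ]))
```

Request:
{"method": "send_rows", "body": {
  "dr": [
    [0, 0, 0],
    [0, 0, 0],
    [0, 0, 0],
    [0, 0, 0],
    [0, 0, 0],
    [0, 0, 0],
    [0, 0, 0],
    [0, 0, 0]
  ],
  "xyz": [
    [-0.2, 0.1, 1.5],
    [-0.2, 0.1, 3],
    [-0.2, 0.1, 4.5],
    [-0.2, 0.1, 5.8],
    [-0.2, 0.1, 6.4],
    [-0.2, 0.1, 6.7],
    [-0.2, 0.1, 6.7],
    [-0.2, 0.1, 6.7]
  ],
  "jaw": [0, 0, 0, 0, 0, 0, 0, 0]
}}

```text
time_s: 14.3
eef_pos: [0.5668, 0.2816, 0.1591]
eef_rot: [0.203, -0.324, 0.921, 0.071]
wrist_force: [0.5, -0.4, -1.6]
opening: 0.173
grasp_force: 59.0
```

Run:
```python
from h import *
from ov import circ
o=ctrl.get_obs();print(indeck(),rel(*deckpose(0,0,.092)))
Rt=R.from_quat(o["eef_rot"],scalar_first=True)
# cover frame predicted: tool x=-cover x, y=y, z=-z ; origin 29.2 mm ahead of TCP
C=Rt*R.from_euler("y",180,degrees=True);t=o["eef_pos"]+Rt.apply([0,0,.0292])
I={n:ctrl.camera(n)[:,:,::-1].copy() for n in CAL};out=[]
Rd,td=deck(*P)
for n,(u0,v0,u1,v1) in {"top":(245,145,320,225),"side":(330,140,375,220)}.items():
    cv2.imwrite(f"pics/{n}3.png",I[n]);S=6.6
    c=cv2.resize(I[n][v0:v1,u0:u1],None,fx=S,fy=S,interpolation=cv2.INTER_CUBIC)
    c=np.clip((c.astype(float)-20)*1.4,0,255).astype(np.uint8)
    pl=np.array([[1,1],[1,-1],[-1,-1],[-1,1],[1,1]])*[.042,.095]
    cur=[(C,t,np.c_[pl,np.full(5,.006)],(255,0,0))]+[(C,t,circ(.007,z,(0,s*.075)),(0,255,255)) for s in(1,-1) for z in (.006,)]
    cur+=[(Rd,td,circ(.0015,.054,(0,s*.075)),(0,0,255)) for s in(1,-1)]
    for A,b,q,col in cur:
        uv=(proj(n,A.apply(q)+b)-(u0,v0)+.5)*S
        cv2.polylines(c,[np.round(uv*16).astype(np.int32)],False,col,1,cv2.LINE_AA,4)
    out.append(c)
cv2.imwrite("pics/ov4.png",np.hstack(out))
```

```text
(array([ 0.3944, -0.3179, 92.5998]), array([-0.5254, -0.6144, -1.4985]), array([-0.0671,  0.3062, -0.0134])) (array([-0.0044, -0.0205, -0.0081]), array([0.0393, 0.0318, 0.0601]))
```

View pics/ov4.png

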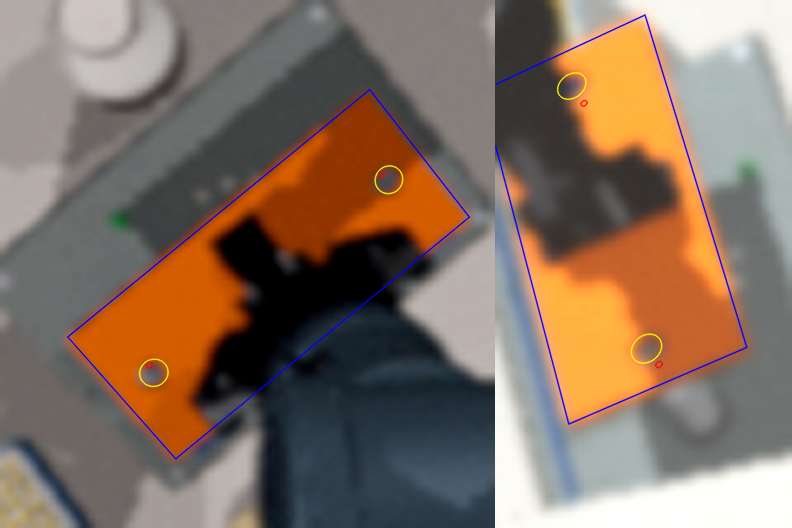

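Predicted plate outline and holes (yellow) match the seen ones (top holes (152,374),(389,180) in the crop); pins line up beneath. Lower gently.

Request:
{"method": "send_rows", "body": {
  "dr": [
    [0, 0, 0],
    [0, 0, 0],
    [0, 0, 0],
    [0, 0, 0],
    [0, 0, 0],
    [0, 0, 0],
    [0, 0, 0],
    [0, 0, 0]
  ],
  "xyz": [
    [0.04, 0.03, 0.2],
    [0.04, 0.03, 0.4],
    [0.04, 0.03, 0.6],
    [0.04, 0.03, 0.8],
    [0.04, 0.03, 1.0],
    [0.04, 0.03, 1.2],
    [0.04, 0.03, 1.4],
    [0.04, 0.03, 1.4]
  ],
  "jaw": [0, 0, 0, 0, 0, 0, 0, 0]
}}

```text
time_s: 15.4
eef_pos: [0.5706, 0.2852, 0.1454]
eef_rot: [0.203, -0.324, 0.921, 0.071]
wrist_force: [-0.5, -0.9, -1.2]
opening: 0.174
grasp_force: 59.0
```

Run:
```python
from h import *
print(indeck(),rel(*deckpose(0,0,.0692)))
```

```text
(array([-0.6364,  0.1659, 77.9714]), array([-1.3542, -0.3832, -0.6751]), array([-0.0111,  0.3627, -0.0034])) (array([ 0.0008, -0.031 , -0.0103]), array([-0.0665, -0.0166,  0.8769]))
```

Request:
{"method": "send_rows", "body": {
  "dr": [
    [0, 0, 0],
    [0, 0, 0],
    [0, 0, 0],
    [0, 0, 0],
    [0, 0, 0],
    [0, 0, 0],
    [0, 0, 0],
    [0, 0, 0]
  ],
  "xyz": [
    [-0.04, 0, 0.1],
    [-0.04, 0, 0.2],
    [-0.04, 0, 0.3],
    [-0.04, 0, 0.4],
    [-0.04, 0, 0.5],
    [-0.04, 0, 0.6],
    [-0.04, 0, 0.7],
    [-0.04, 0, 0.7]
  ],
  "jaw": [0, 0, 0, 0, 0, 0, 0, 0]
}}

```text
time_s: 16.4
eef_pos: [0.5731, 0.2873, 0.1393]
eef_rot: [0.203, -0.324, 0.921, 0.071]
wrist_force: [0.5, -0.2, -1.3]
opening: 0.174
grasp_force: 59.0
```

Run:
```python
from h import *
print(indeck(),rel(*deckpose(0,0,.0692)))
```

```text
(array([-0.2037,  0.1563, 71.0621]), array([-0.2768, -0.5104, -1.2583]), array([ 0.0285,  0.3797, -0.0411])) (array([ 0.0004, -0.0302, -0.01  ]), array([-0.021 , -0.0156,  0.1861]))
```

Both pins are in the holes with no side force. Last 2 mm slowly.

Request:
{"method": "send_rows", "body": {
  "dr": [
    [0, 0, 0],
    [0, 0, 0],
    [0, 0, 0],
    [0, 0, 0],
    [0, 0, 0],
    [0, 0, 0],
    [0, 0, 0],
    [0, 0, 0]
  ],
  "xyz": [
    [0, 0, 0.03],
    [0, 0, 0.06],
    [0, 0, 0.09],
    [0, 0, 0.12],
    [0, 0, 0.15],
    [0, 0, 0.18],
    [0, 0, 0.18],
    [0, 0, 0.18]
  ],
  "jaw": [0, 0, 0, 0, 0, 0, 0, 0]
}}

```text
time_s: 17.4
eef_pos: [0.5738, 0.2877, 0.1379]
eef_rot: [0.203, -0.324, 0.921, 0.071]
wrist_force: [-0.3, -1.7, 1.3]
opening: 0.176
grasp_force: 59.4
```

Run:
```python
from h import *
print(indeck(),rel(*deckpose(0,0,.0692)))
```

```text
(array([-0.0648,  0.0782, 69.441 ]), array([-0.6132, -1.1132,  1.677 ]), array([0.0518, 0.3969, 0.0267])) (array([-0.0011, -0.0276, -0.0095]), array([-0.0066, -0.0078,  0.0241]))
```

Request:
{"method": "send_rows", "body": {
  "dr": [
    [0, 0, 0],
    [0, 0, 0],
    [0, 0, 0],
    [0, 0, 0],
    [0, 0, 0],
    [0, 0, 0],
    [0, 0, 0],
    [0, 0, 0]
  ],
  "xyz": [
    [0, 0, 0.02],
    [0, 0, 0.04],
    [0, 0, 0.06],
    [0, 0, 0.06],
    [0, 0, 0.06],
    [0, 0, 0.06],
    [0, 0, 0.06],
    [0, 0, 0.06]
  ],
  "jaw": [0, 0, 0, 0, 0, 0, 0, 0]
}}

```text
time_s: 18.4
eef_pos: [0.5741, 0.2878, 0.1377]
eef_rot: [0.203, -0.324, 0.921, 0.071]
wrist_force: [-3.7, -4.6, 5.5]
opening: 0.176
grasp_force: 60.4
```

Run:
```python
from h import *
print(indeck(),rel(*deckpose(0,0,.0692)))
```

```text
(array([ 0.0449,  0.0128, 69.1257]), array([-2.8934, -1.2541,  7.4305]), array([0.363 , 0.6823, 0.0535])) (array([-0.0015, -0.0268, -0.0081]), array([ 0.0045, -0.0013, -0.0074]))
```

Request:
{"method": "send_rows", "body": {
  "dr": [
    [0, 0, 0],
    [0, 0, 0],
    [0, 0, 0],
    [0, 0, 0],
    [0, 0, 0],
    [0, 0, 0],
    [0, 0, 0],
    [0, 0, 0]
  ],
  "xyz": [
    [0, 0, 0],
    [0, 0, 0],
    [0, 0, 0],
    [0, 0, 0],
    [0, 0, 0],
    [0, 0, -0.5],
    [0, 0, -1],
    [0, 0, -2]
  ],
  "jaw": [30, 60, 90, 100, 100, 100, 100, 100]
}}

```text
time_s: 19.4
eef_pos: [0.5671, 0.2825, 0.1557]
eef_rot: [0.203, -0.324, 0.921, 0.072]
wrist_force: [-0.1, -0.6, 0.9]
opening: 0.996
grasp_force: 0.0
```

Request:
{"method": "send_rows", "body": {
  "dr": [
    [0, 0, 0],
    [0, 0, 0],
    [0, 0, 0],
    [0, 0, 0],
    [0, 0, 0],
    [0, 0, 0],
    [0, 0, 0],
    [0, 0, 0]
  ],
  "xyz": [
    [0, 0, -2],
    [0, 0, -5],
    [0, 0, -8],
    [0, 0, -11],
    [0, 0, -14],
    [0, 0, -14],
    [0, 0, -14],
    [0, 0, -14]
  ],
  "jaw": [100, 100, 100, 100, 100, 100, 100, 100]
}}

```text
time_s: 20.4
eef_pos: [0.5211, 0.2459, 0.281]
eef_rot: [0.202, -0.324, 0.922, 0.072]
wrist_force: [0.7, -0.3, -0.1]
opening: 1.001
grasp_force: 0.0
```

Run:
```python
from h import *
from ov import circ
I={n:ctrl.camera(n)[:,:,::-1].copy() for n in CAL};out=[]
Rd,td=deck(*P);t=td+Rd.apply([0,0,.04]);S=6.6
for n,(u0,v0,u1,v1) in {"top":(245,145,320,225),"side":(330,140,375,220)}.items():
    c=cv2.resize(I[n][v0:v1,u0:u1],None,fx=S,fy=S,interpolation=cv2.INTER_CUBIC)
    pl=np.array([[1,1],[1,-1],[-1,-1],[-1,1],[1,1]])*[.042,.095]
    cur=[(np.c_[pl,np.full(5,.006)],(255,0,0))]+[(circ(.007,.006,(0,s*.075)),(0,255,255)) for s in(1,-1)]+[(circ(.0015,.014,(0,s*.075)),(0,0,255)) for s in(1,-1)]
    for q,col in cur:
        uv=(proj(n,Rd.apply(q)+t)-(u0,v0)+.5)*S
        cv2.polylines(c,[np.round(uv*16).astype(np.int32)],False,col,1,cv2.LINE_AA,4)
    out.append(c)
cv2.imwrite("pics/ov5.png",np.hstack(out))
```

```text
(no output)
```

View pics/ov5.png

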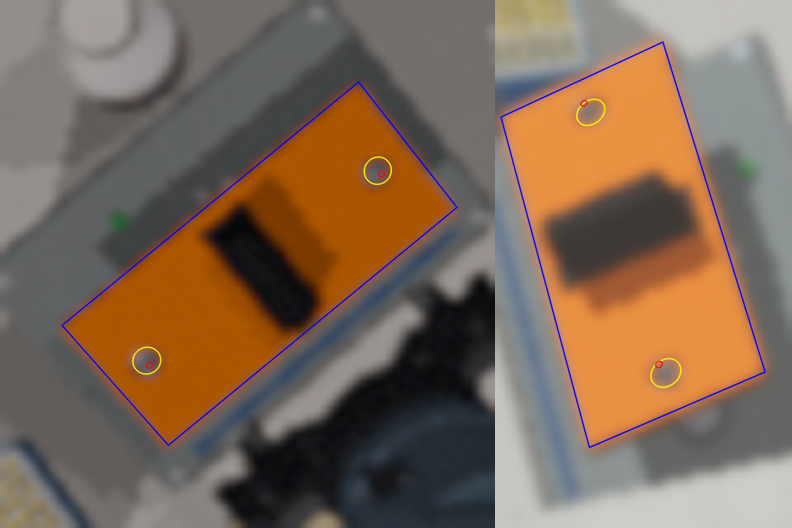

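The cover matches the seated outline in both views, with the holes at crop positions (147,360) and (378,171) on the pins. The gripper is clear, so I'm handing in.

```bash
python3 -c "
from bench import ctrl
print(ctrl.hand_in())"
```

```text
the job is handed in; nothing more can be done
None
```

I turned the knob three clicks clockwise, set the cover on both pins and let go of it, and handed the job in at about 20 s. My camera and force checks showed the cover seated, but the hand-in returned no verdict.

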